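# Seat the shaping template on its locating pin

## Task

Pick up the brown plywood shaping template by its blue grip block and fit it into the white jig: its hole over the steel pin, lying fully flat on the board, its straight edge along the dark wooden fence and its rounded end towards the end of the board farther from the slot, then let go. The pin is clamped somewhere along its slot, so feel for it: nudge the template gently along the fence until the hole drops over the pin, never pressing it against the jig with more than 40 N, and leave the other things on the bench where they are.

Things in the scene. Friction and masses are not known exactly. Their poses are not given: they have to be found in the camera images.
- template_grip (a point): Centre of the blue grip block (24 mm along x, 50 along y, 50 tall; take it from above, fingers closing along x) on the brown plywood template, 34 mm above the plate's underside, 25 mm below the block's top. Plate 9 mm thick, y from -40 to +40 mm with straight long edges; x from -80 (square end) to +100 mm (tip of the rounded end) from this point. x to the rounded end, z up. 0.2 to 0.45 kg.
- template_hole (a point): Centre of the template's round through hole, at the underside of the plate, 52 mm from the grip centre towards the square end (x = -52 mm, y = 0). Hole 12 mm in diameter with a 1 mm chamfer. Axes as the template's.
- jig: Fixed white board, 260 mm along x, y from -80 to +60 mm, 15 mm thick, with a wooden fence along its +y side and a steel pin in a dark slot. Origin at its underside on the bench, z up. Fully home, the template lies on the board with its x along the jig's x and about 1 mm between its edge and the fence; with the pin not in the hole it rides 10 mm higher on the pin's tip.
- slot_middle (a point): Middle of the pin's slot, on the board's top face, at jig x = -70 mm, y = 0; axes as the jig's. The pin, 10 mm in diameter, 10 mm proud of the board, 1.5 mm chamfer at its tip, is clamped on the slot's line (jig y = 0) at an unmeasured place up to 10 mm either way along x. It does not move at the forces allowed.
- fence_face (a point): Point on the fence's inner face, at its top edge, half-way along: jig x = 0, y = +41 mm, 40 mm above the bench (25 mm above the board). The fence is fixed, 19 mm thick, runs along the jig's x over the full 260 mm. Axes as the jig's; the face looks to -y.
- foam_block: Light blue foam block 130 x 90 x 50 mm; origin at the centre of its underside. Leave alone.
- tape_roll: Roll of yellow tape, 84 mm across, 24 mm high; origin at the centre of its underside. Leave alone.
- glue_bottle: Amber glue bottle with orange cap, 44 mm across, 120 mm tall; origin at the centre of its underside. Leave alone.
- sanding_block: Yellow sanding block 100 x 60 x 30 mm; origin at the centre of its underside. Leave alone.
- screwdriver: Screwdriver lying on the bench, about 200 mm long, between jig and template. Leave alone.
- pencil_case: Red case 90 x 160 x 45 mm; origin at the centre of its underside. Leave alone.
- foam_wedge: Stepped light blue foam offcut 100 x 50 x 34 mm; origin at the centre of its underside. Leave alone.
Things that resemble listed ones, but are neither listed nor needed, are in the scene too. Leave any purple look-alike of the part that bears template_grip alone.

How it is judged:
By the outcome, as a careful person would: the job done as asked, in the order asked, and still so for the second after the job is handed in, with the robot touching nothing.
It also fails if it takes over 72 s, if anything falls off the work surface, if the arm or the gripper's body presses on something with over 40 N, if the wrist force passes 120 N, or if a joint passes its speed limit or range.

## Robot

A 6-joint arm with a two-finger parallel gripper is mounted at the origin on the work surface. World frame = base frame: x ahead of the robot, y to its left, z up, the work surface at z = 0. Lengths are in m, angles in degrees, forces in N, time in s.
With the tool pointing down it reaches from about 0.4 to 0.825 m from the base axis. Payload 7 kg.
Tool frame: the origin (TCP) lies midway between the tips of the shut fingers; the grasp point (between the pads) lies 19 mm behind it; z points along the fingers, x is the direction in which the jaws open and shut, and the axes are right-handed (so a half turn about z gives the same grasp; the last joint's range is limited). The gripper opens to 88 mm and grips with 3 to 60 N. Pads are 19 mm wide; open, the fingers measure 130 mm over their backs; the gripper's body (78 mm by 193 mm) begins 47 mm behind the grasp point.
Start: joints at [89.96, 20.546, 0.682, 0, -70.136, -16.507], TCP at [0.192, 0.647, 0.227] pointing down, gripper open.
Joint ranges: [-176.03, 176.03], [-82.01, 121.73], [-58.28, 71.71], [-173.87, 95.51], [-174.79, -0.11], [-173.66, 173.66]. Speed limits (degrees/s): [136.94, 136.94, 172.46, 180, 180, 180].

## Interface

Orientations are given as a 3x3 rotation matrix whose columns are the frame's x, y, z axes.
In Python, from station import bot gives the robot as it stands. The module is installed in compiled form; this text tells all that it offers.
- The arm moves only by the tool drive_tool, never from a script. Its argument "deltas" is a list of rows, each a list of 4 numbers: the shift along the tool's x, y, z in cm, then the turn about the tool's z in rad. In form: [[x, y, z, turn], ...]. A call has exactly 8 rows; each row shifts and turns the commanded pose from where the row before left it, along the tool's axes as they then stand; what a row does not reach is not made up. A row lasts 1/10 s, in which the tool goes at most 50 mm and 8.59 degrees, less where a joint would pass 70% of its speed; a pose out of reach is approached as far as the arm can. A call with a gripper value outside its range is refused whole. "jaw" is the gripper's target within -1 to 1 (fully open at 1, half-way at 0, shut at -1), set as the call begins (left out, the last holds). The fingers move at their own pace and stop on an object; "newtons" is the grip in N (left out, the last holds). Time passes only in rows, so rows that do not move let the fingers close, or fill a call up. It gives the time, the measured TCP pose, the force and the opening at its end, in the units of the state.
- bot.get_state(): the state, without advancing time (a new reading comes with each control period).
- bot.read_camera(name): name is "scene" or "top"; returns the picture (400x640x3 uint8, red, green, blue); there is no depth.
- bot.camera_model(name): a dict with "fovy" (degrees; the focal length in pixels is half the picture's height over the tangent of half this angle, whatever the lens; pixels are square), "cx", "cy" (the principal point, pixels), "eye" and "rotation" of the camera in the world. Camera axes: x right, y up, looking along -z (the intrinsics and any distortion apply to the point x, -y, -z); pixel columns grow to the right and rows downward; lengths in m; the calibration is good to about 2 mm. A picture is of the moment at which its call begins. camera_model takes no time and is no camera call.
- bot.finish_job(): hands the job in, once; it reports no verdict.
The state is a dict: "clock": time; "joints": joint angles; "joint_vel": joint speeds; "effort": joint torques, N m; "ee_pos": TCP position; "tool_rot": TCP orientation; "wrist_force": force on the tool from outside, world axes, zero at the start; "moment": the same for the moment, N m; "grip_width": finger opening in m.
Only numpy, scipy, OpenCV 4.12 (cv2) and the standard library are available. Lean on these libraries where they do the work, as an engineer would, in place of code of your own. Each camera call takes 0.05 s, during which the arm holds its last target.

## Working session

There is one attempt and no reset: what is moved stays moved. The work goes in short steps, Python scripts to look and compute and a tool call to move; the robot and the scene stay as the last step left them, time stands still between calls to the robot, and variables do not carry over. Pictures are saved under pics/ and viewed, and the job is handed in when it is done.

Besides the shell and the picture viewer there is one more tool, called after "Emit:" in YAML: its name, and indented under it one key for each argument. drive_tool: Moves the arm, as the interface text tells. Its arguments: {"type":"object","properties":{"deltas":{"type":"array"},"jaw":{"type":"number"},"newtons":{"type":"number"}},"required":["deltas"]}

```bash
mkdir -p pics
python3 - <<'E'
from station import bot
import cv2
for n in("scene","top"):
    im=bot.read_camera(n); cv2.imwrite(f"pics/{n}0.png",im[:,:,::-1]); print(n,bot.camera_model(n))
print(bot.get_state())
E
```

```text
scene {'fovy': 47.17611206989728, 'cx': 320.9431536463377, 'cy': 193.9397720136195, 'eye': array([ 1.24406296, -0.48555972,  1.15289903]), 'rotation': array([[ 0.57911728, -0.65515356,  0.48517727],
       [ 0.81523054,  0.46193685, -0.34930432],
       [ 0.00472671,  0.5978195 ,  0.80161681]])}
top {'fovy': 43.15398138920302, 'cx': 319.6503019962324, 'cy': 195.67280515645024, 'eye': array([ 0.40598596, -0.01124539,  1.47200926]), 'rotation': array([[-2.25771974e-02,  9.94243726e-01, -1.04736260e-01],
       [-9.99745098e-01, -2.24423898e-02,  2.46559547e-03],
       [ 1.00870860e-04,  1.04765229e-01,  9.94496977e-01]])}
{'clock': 0.1, 'joints': array([ 8.99610941e+01,  2.05864810e+01,  6.39031669e-01, -1.61259943e-02,
       -7.01350143e+01, -1.65071472e+01]), 'joint_vel': array([-0.0268978 , -0.05786014,  0.16003018,  0.12747586, -0.05991185,
        0.04498685]), 'effort': array([-9.00665073e-04, -5.84164023e+01,  2.93751651e+01,  7.01545805e+00,
        1.01207089e-02, -5.63801746e-05]), 'ee_pos': array([0.19213905, 0.64662897, 0.2257311 ]), 'tool_rot': array([[-2.84877597e-01, -9.58563865e-01, -2.65681419e-04],
       [-9.58562798e-01,  2.84877679e-01, -1.43906744e-03],
       [ 1.45512476e-03, -1.55285751e-04, -9.99998929e-01]]), 'wrist_force': array([-0.01885857,  1.03895926, -0.41888026]), 'moment': array([ 0.02703227, -0.04097663,  0.01028187]), 'grip_width': 0.08735212956188128}
```

View pics/scene0.png

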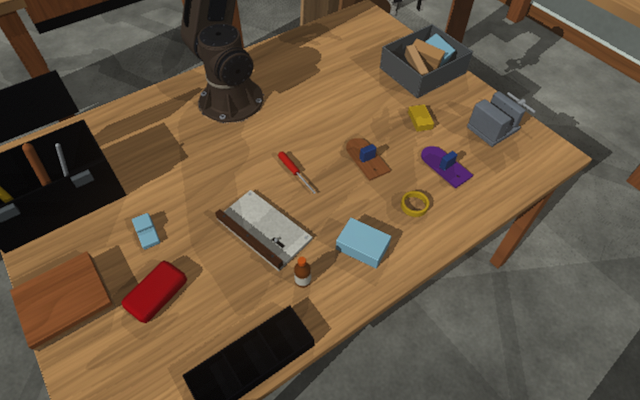

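View pics/top0.png

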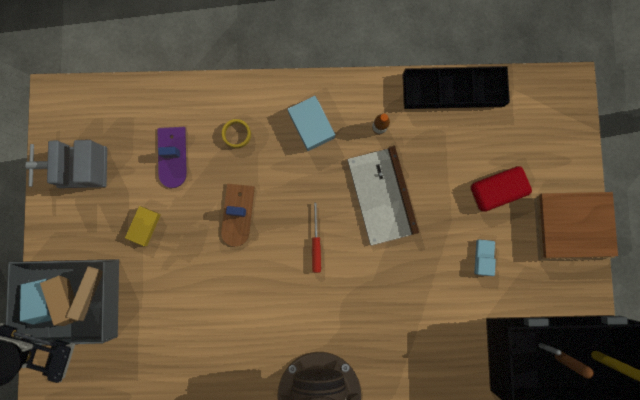

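The scene view shows the brown template with blue grip at about (368,153) and the purple look-alike at (447,162). In the top view these are at (236,212) and (170,153). The jig is at (382,197) with its fence on the right side, the dark slot at (380,172), and the screwdriver lies at (316,240). Blue things that could be mistaken for the target: the grip on brown (236,212), the grip on purple (170,153), the foam block (311,122), the foam wedge (485,258) and the foam in the bin (35,300). By the description I choose the brown one.

```bash
cat > h.py <<'E'
import numpy as np, cv2
from station import bot
def K(n):
    m=bot.camera_model(n); f=200/np.tan(np.radians(m['fovy']/2)); return m,f
def ray(n,px):
    m,f=K(n); d=np.array([(px[0]-m['cx'])/f,-(px[1]-m['cy'])/f,-1.]); return m['eye'],m['rotation']@d
def onz(n,px,z):
    e,d=ray(n,px); return e+d*(z-e[2])/d[2]
def proj(n,p):
    m,f=K(n); c=m['rotation'].T@(np.asarray(p)-m['eye']); return np.array([m['cx']+f*c[0]/-c[2], m['cy']-f*c[1]/-c[2]])
def tri(a,b):
    (e1,d1),(e2,d2)=ray('scene',a),ray('top',b)
    t=np.linalg.lstsq(np.c_[d1,-d2],e2-e1,rcond=None)[0]
    p,q=e1+d1*t[0],e2+d2*t[1]; return (p+q)/2,np.linalg.norm(p-q)
E
python3 - <<'E'
import cv2
a=cv2.imread('pics/top0.png'); 
for nm,(x0,x1,y0,y1) in dict(tmpl=(205,270,175,255),jig=(340,420,140,250)).items():
    cv2.imwrite(f'pics/c_{nm}.png',cv2.resize(a[y0:y1,x0:x1],None,fx=5,fy=5,interpolation=cv2.INTER_CUBIC))
b=cv2.imread('pics/scene0.png')
for nm,(x0,x1,y0,y1) in dict(tmpls=(335,400,130,185),jigs=(210,320,185,275)).items():
    cv2.imwrite(f'pics/c_{nm}.png',cv2.resize(b[y0:y1,x0:x1],None,fx=6,fy=6,interpolation=cv2.INTER_CUBIC))
E
```

```text
(no output)
```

View pics/c_tmpl.png

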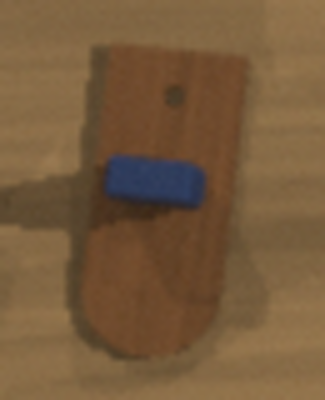

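View pics/c_jig.png

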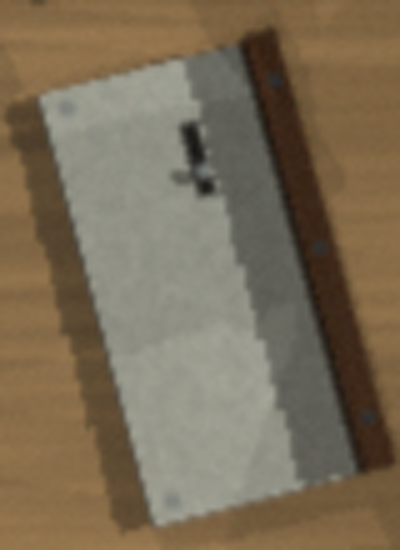

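View pics/c_tmpls.png

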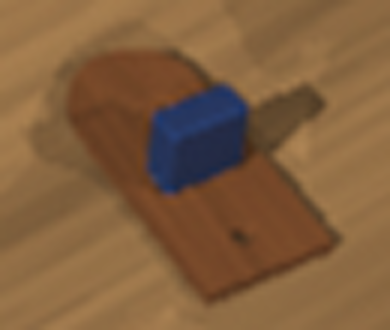

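View pics/c_jigs.png

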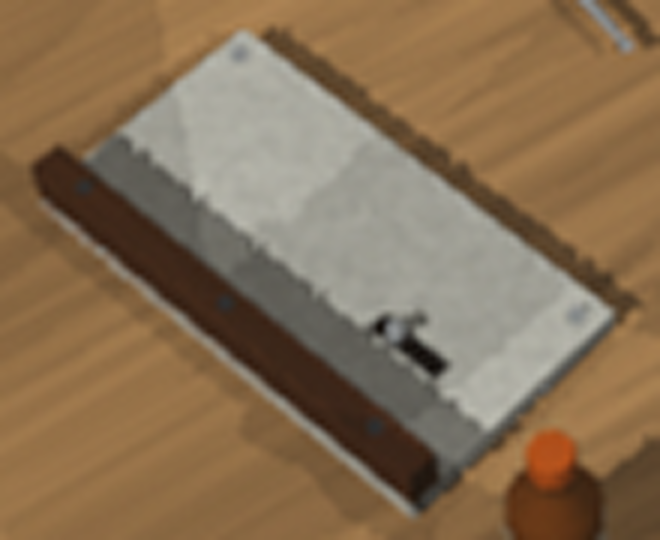

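Run:
```python
from h import *
a=cv2.imread('pics/top0.png'); b=cv2.imread('pics/scene0.png')
def show(im,m,box,nm):
    x0,x1,y0,y1=box; o=im.copy(); o[m>0]=(0,255,0)
    o=np.hstack([im[y0:y1,x0:x1],o[y0:y1,x0:x1]]); cv2.imwrite(nm,cv2.resize(o,None,fx=3,fy=3,interpolation=cv2.INTER_NEAREST))
def big(m):
    c,_=cv2.findContours(m.astype(np.uint8),cv2.RETR_EXTERNAL,cv2.CHAIN_APPROX_NONE); return max(c,key=cv2.contourArea)
for n,im,boxT,boxJ in(('top',a,(205,270,175,255),(335,425,135,255)),('scene',b,(335,400,130,185),(210,320,185,275))):
    hsv=cv2.cvtColor(im,cv2.COLOR_BGR2HSV)
    def inb(m,bx):
        r=np.zeros_like(m,dtype=np.uint8); r[bx[2]:bx[3],bx[0]:bx[1]]=m[bx[2]:bx[3],bx[0]:bx[1]]; return r
    H,S,V=[hsv[:,:,i].astype(int) for i in range(3)]
    for s in((1165,0),):pass
    blue=inb((H>100)&(H<130)&(S>90),boxT)
    white=inb((S<60)&(V>60),boxJ)
    brown=inb((H<13)&(S>80)&(V>45),boxT)
    fence=inb((H<14)&(S>80)&(V<100),boxJ)
    for nm,m in(('blue',blue),('white',white),('brown',brown),('fence',fence)):
        c=big(m); M=cv2.moments(c); print(n,nm,cv2.contourArea(c),M['m10']/M['m00'],M['m01']/M['m00'],cv2.minAreaRect(c))
    show(im,blue|brown,boxT,f'pics/m_t_{n}.png'); show(im,white,boxJ,f'pics/m_j_{n}.png')
    r=a if n=='top' else b
    np.savez(f'masks_{n}.npz',blue=blue,white=white,brown=brown,fence=fence)
x=cv2.imread('pics/m_t_top.png');y=cv2.imread('pics/m_j_top.png')
h=max(x.shape[0],y.shape[0]); p=lambda i:cv2.copyMakeBorder(i,0,h-i.shape[0],0,0,0)
w=np.hstack([p(x),p(y)]);cv2.imwrite('pics/m_all.png',cv2.resize(w,None,fx=min(1,800/w.shape[1]),fy=min(1,800/w.shape[1])));
```

```text
top blue 100.5 235.3847429519071 210.65008291873963 ((235.5, 210.5), (7.0, 17.0), 90.0)
top white 3642.5 378.9165865934568 196.73639899336533 ((378.9154052734375, 196.5230712890625), (89.54762268066406, 42.53730773925781), 74.74488067626953)
top brown 1.0 231.0 204.66666666666666 ((229.4099884033203, 204.8699951171875), (1.2727923393249512, 7.071067810058594), 81.8698959350586)
top fence 392.5 402.5235668789809 187.3184713375796 ((403.0503234863281, 189.76638793945312), (89.40339660644531, 6.962991714477539), 74.33184051513672)
scene blue 171.5 367.310009718173 152.6773566569485 ((367.5689697265625, 152.6724090576172), (12.812978744506836, 18.012447357177734), 68.19859313964844)
scene white 2805.5 268.5958533832353 225.74264836927463 ((267.99993896484375, 224.49081420898438), (81.69658660888672, 43.8776969909668), 44.474365234375)
scene brown 621.0 366.58427267847554 159.99060654857755 ((366.1463623046875, 158.1829071044922), (48.57004165649414, 21.864328384399414), 51.34019470214844)
scene fence 632.5 249.131488801054 238.74888010540184 ((248.7541046142578, 238.29505920410156), (83.99220275878906, 8.706507682800293), 39.80556869506836)
```

View pics/m_all.png

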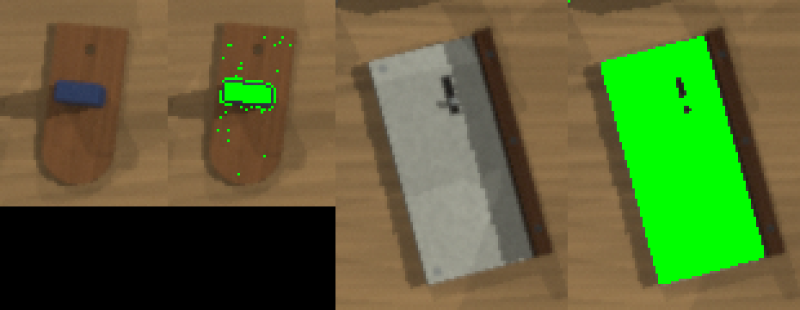

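Run:
```python
from h import *
a=cv2.imread('pics/top0.png').astype(float)
lab=cv2.cvtColor(cv2.imread('pics/top0.png'),cv2.COLOR_BGR2LAB)
for p in((236,225),(240,190),(212,240),(262,190),(255,240),(222,213)): print(p,a[p[1],p[0]],lab[p[1],p[0]], a[p[1],p[0],2]/a[p[1],p[0],1])
r=cv2.GaussianBlur(a,(0,0),0.7); m=((r[:,:,2]/r[:,:,1]>1.5)|((r[:,:,0]>r[:,:,2]*1.2)&(r[:,:,0]>60))).astype(np.uint8)
q=np.zeros_like(m); q[175:255,205:270]=m[175:255,205:270]
q=cv2.morphologyEx(q,cv2.MORPH_CLOSE,np.ones((3,3)))
c,_=cv2.findContours(q,0,cv2.CHAIN_APPROX_NONE); c=max(c,key=cv2.contourArea)
print(cv2.contourArea(c),cv2.minAreaRect(c),cv2.boundingRect(c))
o=cv2.imread('pics/top0.png'); o[q>0]=(0,255,0)
cv2.imwrite('pics/m2.png',cv2.resize(o[170:260,200:275],None,fx=5,fy=5,interpolation=0))
np.save('tm.npy',q)
```

```text
(236, 225) [35. 64. 96.] [ 77 139 151] 1.5
(240, 190) [ 42.  70. 106.] [ 85 140 151] 1.5142857142857142
(212, 240) [ 73. 110. 139.] [124 134 153] 1.2636363636363637
(262, 190) [ 75. 112. 141.] [126 134 153] 1.2589285714285714
(255, 240) [ 63.  97. 123.] [110 134 151] 1.268041237113402
(222, 213) [43. 67. 88.] [ 77 134 146] 1.3134328358208955
370.5 ((233.5, 212.0), (52.0, 21.0), 90.0) (223, 186, 22, 53)
```

View pics/m2.png

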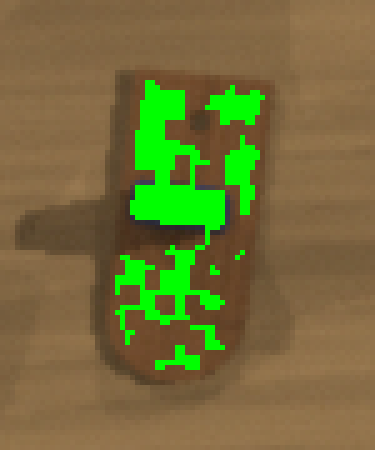

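Run:
```python
from h import *
im=cv2.imread('pics/top0.png'); a=im.astype(float)
r=cv2.GaussianBlur(a,(0,0),0.6); m=((r[:,:,2]/r[:,:,1]>1.39)|((r[:,:,0]>r[:,:,2]*1.1)&(r[:,:,0]>50))).astype(np.uint8)
q=np.zeros_like(m); q[175:255,205:270]=m[175:255,205:270]
q=cv2.morphologyEx(q,cv2.MORPH_CLOSE,np.ones((5,5)))
c,_=cv2.findContours(q,0,cv2.CHAIN_APPROX_NONE); c=max(c,key=cv2.contourArea)
o=im.copy(); cv2.drawContours(o,[c],-1,(0,255,0),1)
cv2.imwrite('pics/m3.png',cv2.resize(o[170:260,200:275],None,fx=5,fy=5,interpolation=0))
w=np.array([onz('top',p,0.009)[:2] for p in c[:,0]])
(cx,cy),sz,an=cv2.minAreaRect((w*1000).astype(np.float32)); print('plate world mm',cx,cy,sz,an,'(exp 180x80 less 1px ~2.5mm)')
h=im[192:197,236:244]; 
g=cv2.cvtColor(im,cv2.COLOR_BGR2GRAY).astype(float)[190:199,235:245]; wt=np.clip(np.median(g)-10-g,0,None); yy,xx=np.mgrid[190:199,235:245]
hp=((wt*xx).sum()/wt.sum(),(wt*yy).sum()/wt.sum()); print('hole px',hp,onz('top',hp,.009))
# blue
bm=((a[:,:,0]>a[:,:,2]*1.2)&(a[:,:,0]>40)).astype(np.uint8); z=np.zeros_like(bm); z[195:225,215:255]=bm[195:225,215:255]
M=cv2.moments(z,True); bp=(M['m10']/M['m00'],M['m01']/M['m00']); print('blue',M['m00'],bp,onz('top',bp,.059))
print(cv2.minAreaRect((np.array([onz('top',(x,y),.059)[:2] for y,x in np.argwhere(z)])*1000).astype(np.float32)))
# jig
wm=np.load('masks_top.npz')['white']; c,_=cv2.findContours(wm,0,cv2.CHAIN_APPROX_NONE); c=max(c,key=cv2.contourArea)
w=np.array([onz('top',p,0.015)[:2] for p in c[:,0]])*1000
rj=cv2.minAreaRect(w.astype(np.float32)); print('board vis',rj, cv2.boxPoints(rj).tolist(),'(exp 260x121)')
ws=np.load('masks_scene.npz')['white']; c2,_=cv2.findContours(ws,0,cv2.CHAIN_APPROX_NONE); c2=max(c2,key=cv2.contourArea)
w2=np.array([onz('scene',p,0.015)[:2] for p in c2[:,0]])*1000
rj=cv2.minAreaRect(w2.astype(np.float32)); print('board scene',rj, cv2.boxPoints(rj).tolist())
```

```text
plate world mm 509.579345703125 226.6505584716797 (81.14891052246094, 176.5106201171875) 82.81428527832031 (exp 180x80 less 1px ~2.5mm)
hole px (np.float64(239.4943181818182), np.float64(193.54545454545453)) [0.5715513  0.21818819 0.009     ]
blue 153.0 (235.3921568627451, 210.65359477124184) [0.51794613 0.2221207  0.059     ]
((518.1050415039062, 221.85760498046875), (53.93351364135742, 22.58599090576172), 82.98748779296875)
board vis ((553.90673828125, -186.05401611328125), (259.57330322265625, 122.78409576416016), 13.340906143188477) [[413.4565734863281, -156.26622009277344], [441.7883605957031, -275.7369079589844], [694.35693359375, -215.84181213378906], [666.025146484375, -96.37112426757812]] (exp 260x121)
board scene ((555.86669921875, -191.251220703125), (266.0887451171875, 132.55917358398438), 12.221651077270508) [[411.806640625, -154.6385040283203], [439.86865234375, -284.193359375], [699.9267578125, -227.8639373779297], [671.86474609375, -98.30908203125]]
```

View pics/m3.png

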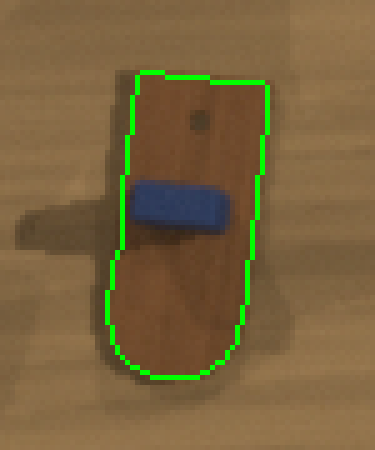

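The contour (green) follows the plate. The rounded end points towards image bottom, the hole is at (239.5,193.5) and the blue top centre at (235.4,210.7). Next I refine the yaw with line fits, cross-check using the scene view, and locate the slot and pin.

Run:
```python
from h import *
def side(w,c0,th,sel):
    R=np.array([[np.cos(th),np.sin(th)],[-np.sin(th),np.cos(th)]]); return (w-c0)@R.T
wm=np.load('masks_top.npz')['white']; c,_=cv2.findContours(wm,0,cv2.CHAIN_APPROX_NONE); c=max(c,key=cv2.contourArea)
w=np.array([onz('top',p,0.015)[:2] for p in c[:,0]])*1000
th=np.radians(193.34); c0=np.array([558.4,-205.0])
for it in range(3):
    l=side(w,c0,th,0)
    L=l[(abs(l[:,1]+80)<6)&(abs(l[:,0])<115)]; Rr=l[(abs(l[:,1]-41)<6)&(abs(l[:,0])<115)]
    pl=np.polyfit(L[:,0],L[:,1],1); pr=np.polyfit(Rr[:,0],Rr[:,1],1)
    A=l[(abs(l[:,0]+130)<6)&(abs(l[:,1]+20)<50)]; B=l[(abs(l[:,0]-130)<6)&(abs(l[:,1]+20)<50)]
    pa=np.polyfit(A[:,1],A[:,0],1);pb=np.polyfit(B[:,1],B[:,0],1)
    print('deg',np.degrees(th),'long slopes deg',np.degrees([pl[0],pr[0]]),'y',pl[1],pr[1],'ends slope',np.degrees([-pa[0],-pb[0]]),'x',pa[0]*-20+pa[1],pb[0]*-20+pb[1])
    d=np.arctan((pl[0]+pr[0])/2)
    R=np.array([[np.cos(th),np.sin(th)],[-np.sin(th),np.cos(th)]])
    # visible pixel-centre extents shrink evenly -> use midpoints
    my=(pl[1]+pr[1])/2+19.5; mx=(pa[0]*-20+pa[1]+pb[0]*-20+pb[1])/2
    c0=c0+R.T@np.array([mx,my]); th+=d
print('jig',c0,np.degrees(th)); np.save('jig.npy',[*c0,th])
R=np.array([[np.cos(th),-np.sin(th)],[np.sin(th),np.cos(th)]])
J=lambda x,y,z:np.r_[c0+R@[x,y],z*1.]/1000
for nm,p in dict(slotmid=J(-70,0,15),s1=J(-85,0,15),s2=J(-55,0,15),f0=J(0,41,40),f1=J(-130,41,40),f2=J(130,41,40),c1=J(-130,-80,15),c2=J(130,-80,15),tip=J(-70,0,25)).items():
    print(nm,p.round(4),'top',proj('top',p).round(1),'scene',proj('scene',p).round(1))
for n,nm in(('top','pics/top0.png'),('scene','pics/scene0.png')):
    im=cv2.imread(nm)
    s=8; px=proj(n,J(-70,0,15)); x0,y0=int(px[0])-20,int(px[1])-20
    o=cv2.resize(im[y0:y0+40,x0:x0+40],None,fx=s,fy=s,interpolation=cv2.INTER_CUBIC)
    for k in(-20,-10,0,10,20):
        q=(proj(n,J(-70+k,0,15))-[x0,y0]+.5)*s; cv2.circle(o,tuple(int(v) for v in q),2,(0,0,255),-1)
        q=(proj(n,J(-70+k,0,25))-[x0,y0]+.5)*s; cv2.circle(o,tuple(int(v) for v in q),2,(0,255,0),-1)
    cv2.imwrite(f'pics/slot_{n}.png',o)
a=cv2.imread('pics/slot_top.png');b=cv2.imread('pics/slot_scene.png');cv2.imwrite('pics/slot.png',np.hstack([a,b]))
```

```text
deg 193.34 long slopes deg [-0.08990547 -0.00327004] y -79.27055778782442 40.50378828322419 ends slope [-0.02561966  0.17008083] x -128.3149973870513 128.26760109117686
deg 193.2934122531966 long slopes deg [-0.04332474  0.04331063] y -79.3870606217124 40.3871859955628 ends slope [0.02092904 0.2166319 ] x -128.2749805426409 128.3075671933697
deg 193.29340519691326 long slopes deg [-0.04331769  0.04331768] y -79.38713562156893 40.387135628755 ends slope [0.02093609 0.21663895] x -128.29127143354944 128.29127615381256
jig [ 558.43412062 -205.11180889] 193.29340519584449
slotmid [ 0.6266 -0.189   0.015 ] top [378.9 171.4] scene [278.7 242.2]
s1 [ 0.6412 -0.1856  0.015 ] top [377.6 166.5] scene [282.5 245.2]
s2 [ 0.612  -0.1925  0.015 ] top [380.3 176.3] scene [275.  239.3]
f0 [ 0.5679 -0.245   0.04  ] top [400.3 190. ] scene [250.4 233. ]
f1 [ 0.6944 -0.2151  0.04  ] top [388.2 146.6] scene [283.3 259.8]
f2 [ 0.4413 -0.2749  0.04  ] top [412.6 234.2] scene [220.1 208.2]
c1 [ 0.6666 -0.0974  0.015 ] top [347.1 158.6] scene [312.9 236.2]
c2 [ 0.4135 -0.1571  0.015 ] top [370.4 245.2] scene [250.9 188.9]
tip [ 0.6266 -0.189   0.025 ] top [379.3 170.9] scene [278.5 240.4]
```

View pics/slot.png

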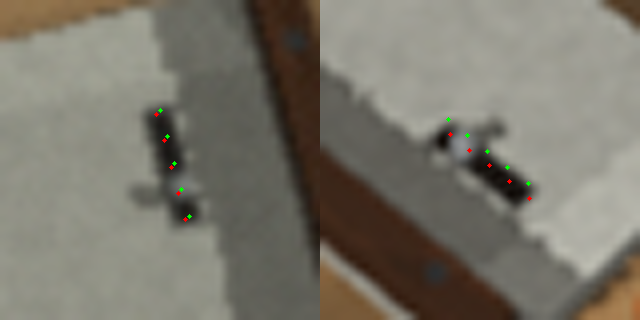

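Dots mark jig offsets in 10 mm steps, red on the board and green at tip height. In both views the bright pin tip sits at about +10 mm, at top px ~(381,174) and scene px ~(276,240), so the pin is near jig x ≈ -60. I still need to feel for it. Next, cross-check the grip centre.

Run:
```python
from h import *
# scene block top face centre from crop corners
cs=[(152,125),(225,85),(247,105),(175,143)]
px=np.mean([(335+(u+.5)/6-.5,130+(v+.5)/6-.5) for u,v in cs],0)
print(px,onz('scene',px,.059),tri(px,(235.4,210.6)))
hp=(335+(241+.5)/6-.5,130+(236.5)/6-.5); print('hole',onz('scene',hp,.009))
# predicted points for hypothesised pose
for g,y in(((.519,.2235),173),):
    d=np.array([np.cos(np.radians(y)),np.sin(np.radians(y))]); e=np.array([-d[1],d[0]])
    P=lambda x,yy,z:np.r_[np.array(g)+d*x/1000+e*yy/1000,z/1000]
    for nm,q in dict(top=(0,0,59),hole=(-52,0,9),ca=(-80,40,9),cb=(-80,-40,9),tip=(100,0,9)).items(): print(nm,P(*q).round(4),proj('top',P(*q)).round(1),proj('scene',P(*q)).round(1))
```

```text
[367.875      148.66666667] [0.52084146 0.21981971 0.059     ] (array([0.51829832, 0.22257818, 0.05502334]), np.float64(0.0004127211104239531))
hole [0.56978539 0.21457233 0.009     ]
top [0.519  0.2235 0.059 ] [234.9 210.3] [368.4 147.8]
hole [0.5706 0.2172 0.009 ] [239.8 193.9] [375.5 168.7]
ca [0.5935 0.174  0.009 ] [254.6 185.7] [369.7 179.2]
cb [0.6033 0.2535 0.009 ] [227.3 183. ] [390.6 170.1]
tip [0.4197 0.2357 0.009 ] [233.7 246.1] [351.7 138.6]
```

Emit:
drive_tool:
  deltas:
    - [2.9,-4.0,0,0]
    - [2.9,-4.0,0,0]
    - [2.9,-4.0,0,0]
    - [2.9,-4.0,0,0]
    - [2.9,-4.0,0,0]
    - [2.9,-4.0,0,0]
    - [2.9,-4.0,0,0]
    - [2.9,-4.0,0,0]
  jaw: 1

```text
clock: 0.9
ee_pos: [0.4336, 0.3316, 0.2265]
tool_rot: [[-0.284, -0.959, -0.0], [-0.959, 0.284, 0.0], [0.0, 0.0, -1.0]]
wrist_force: [1.1, -0.1, -0.0]
grip_width: 0.0875
```

Emit:
drive_tool:
  deltas:
    - [2.67,-3.8,0,0]
    - [2.67,-3.8,0,0]
    - [2.66,-3.8,0,0]
    - [0,0,1,0.14]
    - [0,0,1,0.14]
    - [0,0,1,0.14]
    - [0,0,1,0.14]
    - [0,0,1,0.14]

```text
clock: 1.7
ee_pos: [0.5192, 0.224, 0.1758]
tool_rot: [[-0.839, -0.545, -0.001], [-0.545, 0.839, -0.0], [0.001, 0.0, -1.0]]
wrist_force: [-0.5, 0.1, 0.9]
grip_width: 0.0876
```

Emit:
drive_tool:
  deltas:
    - [0,0,1,0.14]
    - [0,0,1,0.14]
    - [0,0,1,0.14]
    - [0,0,1,0.14]
    - [0,0,1,0.14]
    - [0,0,0,0]
    - [0,0,0,0]
    - [0,0,0,0]

```text
clock: 2.5
ee_pos: [0.5197, 0.2245, 0.1271]
tool_rot: [[-0.993, 0.114, 0.001], [0.114, 0.993, 0.0], [-0.001, 0.0, -1.0]]
wrist_force: [-0.8, 0.3, -0.2]
grip_width: 0.0877
```

Run:
```python
from h import *
s=bot.get_state(); p=s['ee_pos'];R=s['tool_rot']; print(s['clock'],p.round(4),R.round(4).tolist(),s['joints'].round(1))
t=np.array([.519,.2225,.015]); print('tool delta cm',(R.T@(t-p)*100).round(2),'yaw',np.degrees(np.arctan2(R[1,0],R[0,0])))
for n,c in(('scene',(320,80,440,200)),('top',(190,150,290,250))):
    im=bot.read_camera(n)[:,:,::-1]; cv2.imwrite(f'pics/pre_{n}.png',cv2.resize(im[c[1]:c[3],c[0]:c[2]],(400,400),interpolation=2))
cv2.imwrite('pics/pre.png',np.hstack([cv2.imread('pics/pre_scene.png'),cv2.imread('pics/pre_top.png')]))
```

```text
2.5 [0.5197 0.2245 0.1271] [[-0.9934, 0.1145, 0.0006], [0.1145, 0.9934, 0.0003], [-0.0005, 0.0004, -1.0]] [ 43.2  15.3 -21.    0.  -53.7 -49.8]
tool delta cm [ 0.05 -0.21 11.21] yaw 173.42787159988194
```

View pics/pre.png

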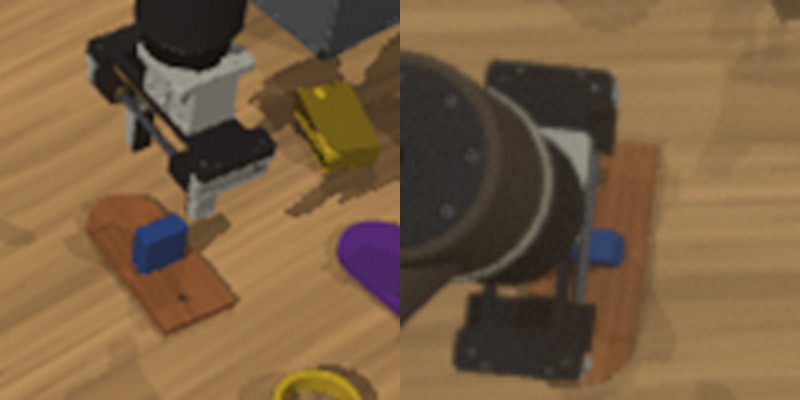

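The gripper stands over the brown template with fingers either side of the blue block at (160,242) in the left crop; the purple one is well clear. Descending.

Emit:
drive_tool:
  deltas:
    - [0.05,-0.2,1.6,0]
    - [0,0,1.6,0]
    - [0,0,1.6,0]
    - [0,0,1.6,0]
    - [0,0,1.6,0]
    - [0,0,1.6,0]
    - [0,0,1.4,0]
    - [0,0,0,0]

```text
clock: 3.4
ee_pos: [0.5178, 0.2217, 0.0152]
tool_rot: [[-0.993, 0.117, -0.002], [0.117, 0.993, -0.002], [0.002, -0.002, -1.0]]
wrist_force: [0.1, -1.0, 0.2]
grip_width: 0.0874
```

Emit:
drive_tool:
  deltas:
    - [0,0,0,0]
    - [0,0,0,0]
    - [0,0,0,0]
    - [0,0,0,0]
    - [0,0,0,0]
    - [0,0,0,0]
    - [0,0,0,0]
    - [0,0,0,0]
  jaw: -1
  newtons: 35

```text
clock: 4.2
ee_pos: [0.5187, 0.2224, 0.0165]
tool_rot: [[-0.993, 0.118, -0.0], [0.118, 0.993, -0.0], [0.0, -0.0, -1.0]]
wrist_force: [-0.8, -0.1, -0.7]
grip_width: 0.0294
```

Run:
```python
from h import *
s=bot.get_state(); print(s['clock'],s['ee_pos'].round(4),s['grip_width'],s['wrist_force'].round(2),s['moment'].round(2))
for n,c in(('scene',(320,80,440,200)),('top',(190,150,290,250))):
    im=bot.read_camera(n)[:,:,::-1]; cv2.imwrite(f'pics/g_{n}.png',cv2.resize(im[c[1]:c[3],c[0]:c[2]],(400,400),interpolation=2))
cv2.imwrite('pics/g.png',np.hstack([cv2.imread('pics/g_scene.png'),cv2.imread('pics/g_top.png')]))
```

```text
4.2 [0.5187 0.2224 0.0165] 0.029445484744231528 [-0.85 -0.07 -0.67] [ 0.12 -0.09 -0.02]
```

View pics/g.png

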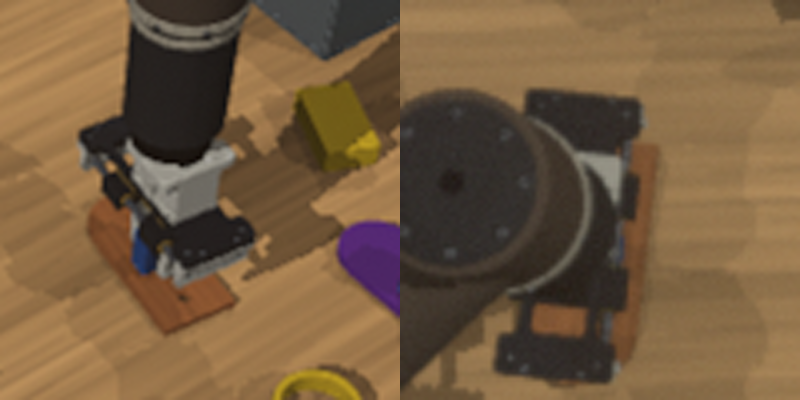

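The fingers are closing around the blue block (opening 29 mm, still moving). I'll let them finish, then lift.

Emit:
drive_tool:
  deltas:
    - [0,0,0,0]
    - [0,0,0,0]
    - [0,0,0,0]
    - [0,0,0,0]
    - [0,0,0,0]
    - [0,0,-0.5,0]
    - [0,0,-1,0]
    - [0,0,-2,0]

```text
clock: 5.1
ee_pos: [0.5178, 0.2217, 0.0511]
tool_rot: [[-0.993, 0.118, -0.002], [0.118, 0.993, -0.002], [0.002, -0.002, -1.0]]
wrist_force: [0.8, 0.7, -3.7]
grip_width: 0.0236
```

Emit:
drive_tool:
  deltas:
    - [0,0,-2,0]
    - [0,0,-2,0]
    - [0,0,-2,0]
    - [0,0,-2,0]
    - [0,0,0,0]
    - [0,0,0,0]
    - [0,0,0,0]
    - [0,0,0,0]

```text
clock: 5.9
ee_pos: [0.5181, 0.222, 0.1305]
tool_rot: [[-0.993, 0.118, -0.002], [0.118, 0.993, -0.001], [0.001, -0.001, -1.0]]
wrist_force: [-0.2, -0.9, -3.5]
grip_width: 0.0242
```

Run:
```python
from h import *
s=bot.get_state(); print(s['clock'],s['ee_pos'].round(4),s['grip_width'],s['wrist_force'].round(2),s['moment'].round(2))
for n,c in(('scene',(320,60,440,180)),('top',(190,150,290,250))):
    im=bot.read_camera(n)[:,:,::-1]; cv2.imwrite(f'pics/l_{n}.png',im);cv2.imwrite(f'pics/l_{n}c.png',cv2.resize(im[c[1]:c[3],c[0]:c[2]],(400,400),interpolation=2))
cv2.imwrite('pics/l.png',np.hstack([cv2.imread('pics/l_scenec.png'),cv2.imread('pics/l_topc.png')]))
```

```text
5.9 [0.5181 0.222  0.1305] 0.024185212807241164 [-0.22 -0.9  -3.53] [ 0.07 -0.08 -0.03]
```

View pics/l.png

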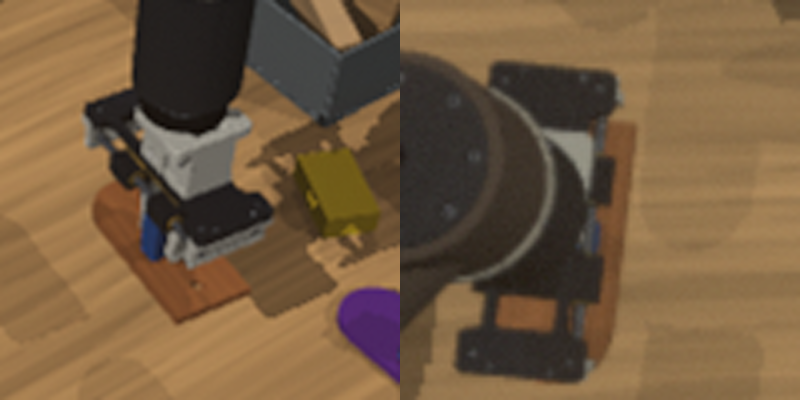

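The template is lifted and held (opening 24.2 mm, about 3.5 N of weight). Next I measure its fence-side edge and yaw in the hand.

Run:
```python
from h import *
s=bot.get_state(); p=s['ee_pos'];R=s['tool_rot']
im=cv2.imread('pics/l_top.png'); r=cv2.GaussianBlur(im.astype(float),(0,0),.6)
rat=r[:,:,2]/r[:,:,1]
pts=[]
for y in range(184,234):
    row=rat[y]; xs=np.arange(325*0+225,262)
    # last crossing of 1.38 scanning from right
    for x in range(262,225,-1):
        if row[x]>1.38: 
            f=(row[x]-1.38)/(row[x]-row[x+1]); pts.append((x+f,y)); break
pts=np.array(pts); k=np.polyfit(pts[:,1],pts[:,0],1); res=pts[:,0]-np.polyval(k,pts[:,1]); ok=abs(res)<1; k=np.polyfit(pts[ok,1],pts[ok,0],1)
print(ok.sum(),np.std(pts[ok,0]-np.polyval(k,pts[ok,1])))
z=p[2]-.0155
A,B=[onz('top',(np.polyval(k,y),y),z) for y in(184,232)]
la,lb=R.T@(A-p)*1000,R.T@(B-p)*1000
print('edge in tool mm',la.round(1),lb.round(1),'yaw rel deg',np.degrees(np.arctan2(lb[1]-la[1],lb[0]-la[0])))
print('top end rows',[ (y,rat[y,240:248].round(2).tolist()) for y in range(176,186)])
# scene: corner / hole
im=cv2.imread('pics/l_scene.png'); cv2.imwrite('pics/l_s2.png',cv2.resize(im[110:165,345:400],None,fx=10,fy=10,interpolation=2))
```

```text
50 0.09291148975423759
edge in tool mm [-71.4 -36.2  15.5] [ 58.7 -36.   15.6] yaw rel deg 0.09728745900246821
top end rows [(176, [1.12, 1.12, 1.14, 1.19, 1.18, 1.19, 1.24, 1.26]), (177, [1.14, 1.14, 1.19, 1.23, 1.23, 1.25, 1.26, 1.25]), (178, [1.15, 1.17, 1.24, 1.25, 1.25, 1.26, 1.26, 1.25]), (179, [1.1, 1.19, 1.27, 1.27, 1.28, 1.28, 1.27, 1.26]), (180, [1.09, 1.2, 1.34, 1.37, 1.36, 1.36, 1.34, 1.33]), (181, [1.08, 1.23, 1.41, 1.45, 1.46, 1.45, 1.43, 1.41]), (182, [1.09, 1.27, 1.44, 1.48, 1.49, 1.49, 1.47, 1.46]), (183, [1.1, 1.3, 1.45, 1.48, 1.49, 1.48, 1.47, 1.49]), (184, [1.1, 1.32, 1.47, 1.49, 1.49, 1.49, 1.49, 1.48]), (185, [1.11, 1.35, 1.49, 1.5, 1.49, 1.49, 1.49, 1.48])]
```

View pics/l_s2.png

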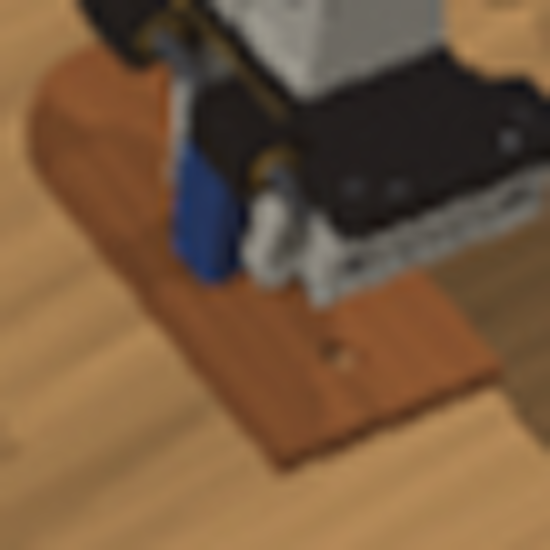

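The scene crop shows the template hanging level. The hole is at crop (340,352) and the square corners at (280,468) and (500,375).

Run:
```python
from h import *
s=bot.get_state(); p=s['ee_pos'];R=s['tool_rot']
f=lambda u,v:(345+(u+.5)/10-.5,110+(v+.5)/10-.5)
for nm,c,z in(('hole',(336,350),.1245),('cornA bottom',(282,470),.115),('cornB top',(500,366),.124),('cornA top',(276,455),.124)):
    print(nm,(R.T@(onz('scene',f(*c),z)-p)*1000).round(1))
```

```text
hole [-51.3  -2.3   6.2]
cornA bottom [-77.9 -37.6  15.7]
cornB top [-80.2  38.4   6.6]
cornA top [-78.3 -41.    6.7]
```

Emit:
drive_tool:
  deltas:
    - [-0.5,-2,0,0]
    - [-1,-4.1,0,0]
    - [-1,-4.1,0,0]
    - [-1,-4.1,0,0]
    - [-1,-4.1,0,0]
    - [-1,-4.1,0,0]
    - [-1,-4.1,0,0]
    - [-1,-4.1,0,0]

```text
clock: 6.8
ee_pos: [0.5569, -0.093, 0.1312]
tool_rot: [[-0.993, 0.117, -0.0], [0.117, 0.993, -0.0], [0.0, -0.0, -1.0]]
wrist_force: [0.6, 0.1, -2.6]
grip_width: 0.0238
```

Emit:
drive_tool:
  deltas:
    - [-1,-4.1,0,0]
    - [-1,-4.1,0,0]
    - [-0.4,-1.9,0,0]
    - [0,0,0,-0.12]
    - [0,0,0,-0.12]
    - [0,0,0,-0.111]
    - [0,0,0,0]
    - [0,0,0,0]

```text
clock: 7.6
ee_pos: [0.5688, -0.1944, 0.1311]
tool_rot: [[-0.974, -0.228, -0.001], [-0.228, 0.974, 0.0], [0.001, 0.0, -1.0]]
wrist_force: [-0.2, 0.6, -2.1]
grip_width: 0.0239
```

Run:
```python
from h import *
s=bot.get_state(); p=s['ee_pos'];R=s['tool_rot']
print(s['clock'],p.round(4),R.round(4).tolist(),s['grip_width'],s['wrist_force'].round(2),np.degrees(np.arctan2(R[1,0],R[0,0]))%360)
j=np.load('jig.npy'); th=j[2]; Rj=np.array([[np.cos(th),np.sin(th)],[-np.sin(th),np.cos(th)]]); print('tcp in jig',Rj@(p[:2]*1000-j[:2]))
for n,c in(('scene',(200,150,350,300)),('top',(320,110,450,240))):
    im=bot.read_camera(n)[:,:,::-1]; cv2.imwrite(f'pics/a_{n}.png',im);cv2.imwrite(f'pics/a_{n}c.png',cv2.resize(im[c[1]:c[3],c[0]:c[2]],(400,400),interpolation=2))
cv2.imwrite('pics/a.png',np.hstack([cv2.imread('pics/a_scenec.png'),cv2.imread('pics/a_topc.png')]))
```

```text
7.6 [ 0.5688 -0.1944  0.1311] [[-0.9737, -0.2278, -0.0007], [-0.2278, 0.9737, 0.0], [0.0007, 0.0002, -1.0]] 0.023945438825201625 [-0.22  0.6  -2.07] 193.16553327683891
tcp in jig [-12.5732665   -8.07834596]
```

View pics/a.png

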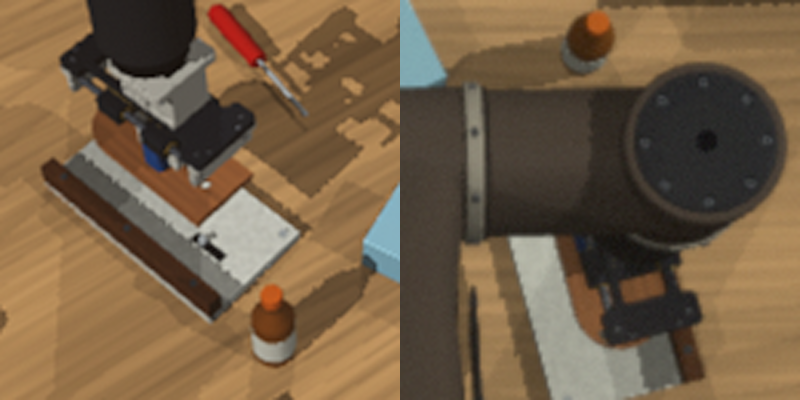

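The scene crop shows the plate parallel to the fence, rounded end away from the slot, just above the board with the pin visible at about (205,236). Descending to 5 mm above the pin's tip.

Emit:
drive_tool:
  deltas:
    - [0,0,1,0]
    - [0,0,1.5,0]
    - [0,0,1.5,0]
    - [0,0,1.5,0]
    - [0,0,1.5,0]
    - [0,0,1,0]
    - [0,0,0.5,0]
    - [0,0,0,0]

```text
clock: 8.5
ee_pos: [0.5685, -0.1944, 0.0458]
tool_rot: [[-0.973, -0.231, -0.001], [-0.231, 0.973, 0.0], [0.001, 0.0, -1.0]]
wrist_force: [-0.2, 0.1, -2.9]
grip_width: 0.024
```

```bash
cat > st.py <<'E'
from h import *
import sys
def st(shot=None):
    s=bot.get_state(); p=s['ee_pos'];R=s['tool_rot']; j=np.load('jig.npy'); th=j[2]; Rj=np.array([[np.cos(th),np.sin(th)],[-np.sin(th),np.cos(th)]])
    print(s['clock'],'jig xy mm',(Rj@(p[:2]*1000-j[:2])).round(2),'z',(p[2]*1000).round(2),'Fjig',(Rj@s['wrist_force'][:2]).round(2),s['wrist_force'][2].round(2),'M',s['moment'].round(2),'yaw',(np.degrees(np.arctan2(R[1,0],R[0,0]))%360).round(2),'tilt',(R[:2,2]*57.3).round(2),'w',round(s['grip_width'],4))
    if shot:
        im=bot.read_camera('scene')[:,:,::-1]; cv2.imwrite(f'pics/{shot}_full.png',im); cv2.imwrite(f'pics/{shot}.png',cv2.resize(im[170:280,200:330],None,fx=5,fy=5,interpolation=2))
if __name__=='__main__': st(sys.argv[1] if len(sys.argv)>1 else None)
E
python3 st.py d1
```

```text
8.5 jig xy mm [-12.28  -8.13] z 45.76 Fjig [ 0.18 -0.12] -2.92 M [ 0.05 -0.06  0.01] yaw 193.33 tilt [-0.08  0.  ] w 0.024
```

View pics/d1.png

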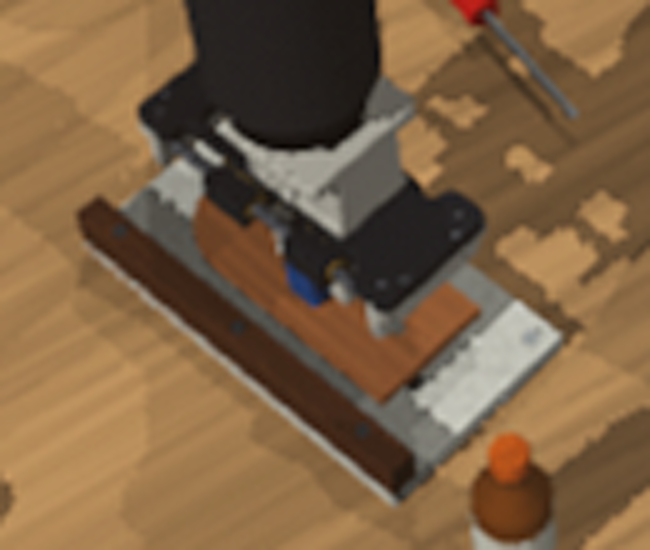

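Emit:
drive_tool:
  deltas:
    - [0,-0.1,0,0]
    - [0,-0.1,0,0]
    - [0,-0.1,0,0]
    - [0,-0.1,0,0]
    - [0,-0.1,0,0]
    - [0,0,0,0]
    - [0,0,0,0]
    - [0,0,0,0]

```text
clock: 9.35
ee_pos: [0.5701, -0.1993, 0.0465]
tool_rot: [[-0.973, -0.231, -0.0], [-0.231, 0.973, -0.0], [0.0, 0.0, -1.0]]
wrist_force: [0.0, -1.0, -2.9]
grip_width: 0.024
```

Emit:
drive_tool:
  deltas:
    - [0,-0.05,0,0]
    - [0,-0.05,0,0]
    - [0,-0.05,0,0]
    - [0,-0.05,0,0]
    - [0,0,0,0]
    - [0,0,0,0]
    - [0,0,0,0]
    - [0,0,0,0]

```text
clock: 10.15
ee_pos: [0.5706, -0.2012, 0.0465]
tool_rot: [[-0.973, -0.231, -0.0], [-0.231, 0.973, 0.0], [0.0, 0.0, -1.0]]
wrist_force: [-0.2, 0.5, -2.6]
grip_width: 0.0242
```

```bash
python3 st.py
```

```text
10.15 jig xy mm [-12.71  -1.02] z 46.52 Fjig [ 0.1  -0.49] -2.59 M [ 0.08 -0.04  0.06] yaw 193.35 tilt [-0.  0.] w 0.0242
```

Emit:
drive_tool:
  deltas:
    - [0,-0.05,0,0]
    - [0,-0.05,0,0]
    - [0,-0.05,0,0]
    - [0,-0.05,0,0]
    - [0,0,0,0]
    - [0,0,0,0]
    - [0,0,0,0]
    - [0,0,0,0]

```text
clock: 10.95
ee_pos: [0.5711, -0.2031, 0.0466]
tool_rot: [[-0.973, -0.231, 0.0], [-0.231, 0.973, 0.0], [-0.0, -0.0, -1.0]]
wrist_force: [0.7, -0.4, -2.6]
grip_width: 0.0241
```

```bash
python3 st.py
```

```text
10.95 jig xy mm [-12.75   0.99] z 46.58 Fjig [-0.58  0.55] -2.59 M [ 0.04 -0.1   0.03] yaw 193.35 tilt [0. 0.] w 0.0241
```

Emit:
drive_tool:
  deltas:
    - [0,-0.05,0,0]
    - [0,-0.05,0,0]
    - [0,-0.05,0,0]
    - [0,0,0,0]
    - [0,0,0,0]
    - [0,0,0,0]
    - [0,0,0,0]
    - [0,0,0,0]

```text
clock: 11.75
ee_pos: [0.5714, -0.2046, 0.0466]
tool_rot: [[-0.973, -0.231, 0.0], [-0.231, 0.973, -0.0], [-0.0, -0.0, -1.0]]
wrist_force: [-0.3, 0.8, -2.4]
grip_width: 0.0237
```

```bash
python3 st.py
```

```text
11.75 jig xy mm [-12.71   2.51] z 46.56 Fjig [ 0.11 -0.82] -2.37 M [ 0.1  -0.05 -0.06] yaw 193.35 tilt [ 0. -0.] w 0.0237
```

Emit:
drive_tool:
  deltas:
    - [0,-0.05,0,0]
    - [0,-0.05,0,0]
    - [0,0,0,0]
    - [0,0,0,0]
    - [0,0,0,0]
    - [0,0,0,0]
    - [0,0,0,0]
    - [0,0,0,0]

```text
clock: 12.55
ee_pos: [0.5716, -0.2056, 0.0466]
tool_rot: [[-0.973, -0.231, -0.0], [-0.231, 0.973, 0.0], [0.0, 0.0, -1.0]]
wrist_force: [-0.4, 0.6, -3.1]
grip_width: 0.0235
```

```bash
python3 st.py d2
```

```text
12.55 jig xy mm [-12.71   3.48] z 46.55 Fjig [ 0.22 -0.71] -3.11 M [ 0.06  0.   -0.04] yaw 193.35 tilt [-0.  0.] w 0.0235
```

View pics/d2.png

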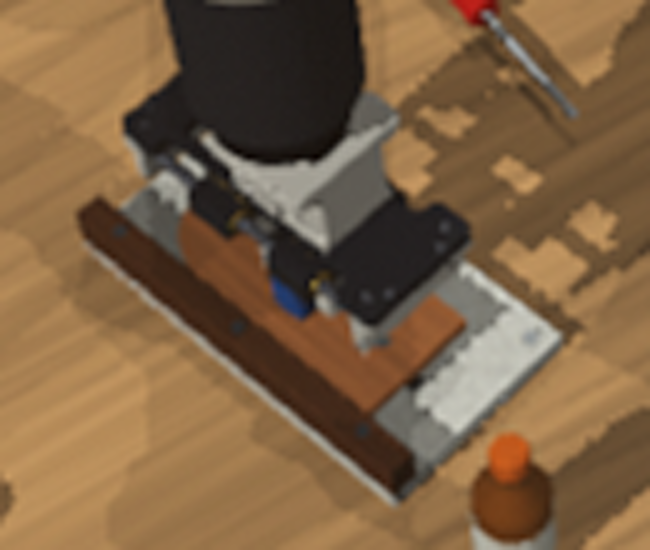

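The plate edge now looks nearly against the fence, but the wrist shows no contact yet. Continuing in small steps.

Emit:
drive_tool:
  deltas:
    - [0,-0.05,0,0]
    - [0,-0.05,0,0]
    - [0,0,0,0]
    - [0,0,0,0]
    - [0,0,0,0]
    - [0,0,0,0]
    - [0,0,0,0]
    - [0,0,0,0]

```text
clock: 13.4
ee_pos: [0.5719, -0.2065, 0.0466]
tool_rot: [[-0.973, -0.231, -0.0], [-0.231, 0.973, 0.0], [0.0, 0.0, -1.0]]
wrist_force: [-0.4, 0.9, -2.2]
grip_width: 0.0238
```

```bash
python3 st.py
```

```text
13.4 jig xy mm [-12.74   4.42] z 46.56 Fjig [ 0.18 -0.99] -2.16 M [ 0.85  0.15 -0.01] yaw 193.35 tilt [-0.  0.] w 0.0238
```

Emit:
drive_tool:
  deltas:
    - [0,-0.03,0,0]
    - [0,0,0,0]
    - [0,0,0,0]
    - [0,0,0,0]
    - [0,0,0,0]
    - [0,0,0,0]
    - [0,0,0,0]
    - [0,0,0,0]

```text
clock: 14.2
ee_pos: [0.5718, -0.2065, 0.0466]
tool_rot: [[-0.973, -0.231, -0.0], [-0.231, 0.973, 0.0], [0.0, 0.0, -1.0]]
wrist_force: [-1.5, 5.5, -0.8]
grip_width: 0.0236
```

```bash
python3 st.py
```

```text
14.2 jig xy mm [-12.72   4.43] z 46.58 Fjig [ 0.2  -5.71] -0.77 M [2.02 0.38 0.  ] yaw 193.35 tilt [-0.01  0.02] w 0.0236
```

Contact with the fence at TCP jig y = 4.42 (5.7 N). The yaw moment is about zero, so the edge lies flat along it. Home is therefore about y = 3.4. Backing off and lowering to feel the pin's tip.

Emit:
drive_tool:
  deltas:
    - [0,0.07,0,0]
    - [0,0.06,0,0]
    - [0,0,0.1,0]
    - [0,0,0.1,0]
    - [0,0,0.1,0]
    - [0,0,0.1,0]
    - [0,0,0,0]
    - [0,0,0,0]

```text
clock: 15.0
ee_pos: [0.5716, -0.2056, 0.0425]
tool_rot: [[-0.973, -0.231, -0.0], [-0.231, 0.973, -0.0], [0.0, 0.0, -1.0]]
wrist_force: [-0.1, 0.6, -2.7]
grip_width: 0.0237
```

```bash
python3 st.py
```

```text
15.0 jig xy mm [-12.67   3.53] z 42.5 Fjig [-0.05 -0.62] -2.73 M [ 0.11 -0.02 -0.05] yaw 193.35 tilt [-0.01 -0.  ] w 0.0237
```

Emit:
drive_tool:
  deltas:
    - [0,0,0.05,0]
    - [0,0,0.05,0]
    - [0,0,0,0]
    - [0,0,0,0]
    - [0,0,0,0]
    - [0,0,0,0]
    - [0,0,0,0]
    - [0,0,0,0]

```text
clock: 15.8
ee_pos: [0.5716, -0.2056, 0.0415]
tool_rot: [[-0.973, -0.231, -0.0], [-0.231, 0.973, 0.0], [0.0, 0.0, -1.0]]
wrist_force: [0.1, 0.3, -2.6]
grip_width: 0.024
```

```bash
python3 st.py
```

```text
15.8 jig xy mm [-12.72   3.52] z 41.55 Fjig [-0.21 -0.24] -2.58 M [ 0.02 -0.01  0.02] yaw 193.35 tilt [-0.  0.] w 0.024
```

Emit:
drive_tool:
  deltas:
    - [0,0,0.05,0]
    - [0,0,0.05,0]
    - [0,0,0,0]
    - [0,0,0,0]
    - [0,0,0,0]
    - [0,0,0,0]
    - [0,0,0,0]
    - [0,0,0,0]

```text
clock: 16.6
ee_pos: [0.5718, -0.2057, 0.0409]
tool_rot: [[-0.973, -0.231, 0.0], [-0.231, 0.973, -0.0], [-0.0, -0.0, -1.0]]
wrist_force: [-2.4, -1.2, 4.9]
grip_width: 0.024
```

```bash
python3 st.py
```

```text
16.6 jig xy mm [-12.85   3.63] z 40.92 Fjig [2.64 0.6 ] 4.92 M [0.31 0.61 0.08] yaw 193.36 tilt [ 0.02 -0.01] w 0.024
```

Contact at z = 40.9 with 7.5 N up and +2.6 N along jig x, so the pin already pushes the template towards +x as expected. Nudging along +x, keeping a light downforce.

Emit:
drive_tool:
  deltas:
    - [0.05,0,0,0]
    - [0.05,0,0,0]
    - [0.05,0,0,0]
    - [0,0,0,0]
    - [0,0,0,0]
    - [0,0,0,0]
    - [0,0,0,0]
    - [0,0,0,0]

```text
clock: 17.4
ee_pos: [0.5681, -0.2059, 0.0394]
tool_rot: [[-0.973, -0.23, -0.004], [-0.23, 0.973, 0.001], [0.004, 0.001, -1.0]]
wrist_force: [-0.6, -0.8, -2.2]
grip_width: 0.0239
```

```bash
python3 st.py
```

```text
17.4 jig xy mm [-9.24  2.98] z 39.38 Fjig [0.76 0.67] -2.23 M [ 0.12 -0.01 -0.02] yaw 193.3 tilt [-0.22  0.03] w 0.0239
```

Emit:
drive_tool:
  deltas:
    - [0,0,0,0]
    - [0,0,0,0]
    - [0,0,0,0]
    - [0,0,0,0]
    - [0,0,0,0]
    - [0,0,0,0]
    - [0,0,0,0]
    - [0,0,0,0]

```text
clock: 18.2
ee_pos: [0.57, -0.2059, 0.0406]
tool_rot: [[-0.973, -0.231, -0.0], [-0.231, 0.973, 0.0], [0.0, 0.0, -1.0]]
wrist_force: [-1.8, -1.0, -2.4]
grip_width: 0.0244
```

```bash
python3 st.py d3
```

```text
18.2 jig xy mm [-11.1    3.48] z 40.56 Fjig [2.01 0.58] -2.43 M [-0.02  0.49 -0.02] yaw 193.35 tilt [-0.01  0.  ] w 0.0244
```

View pics/d3.png

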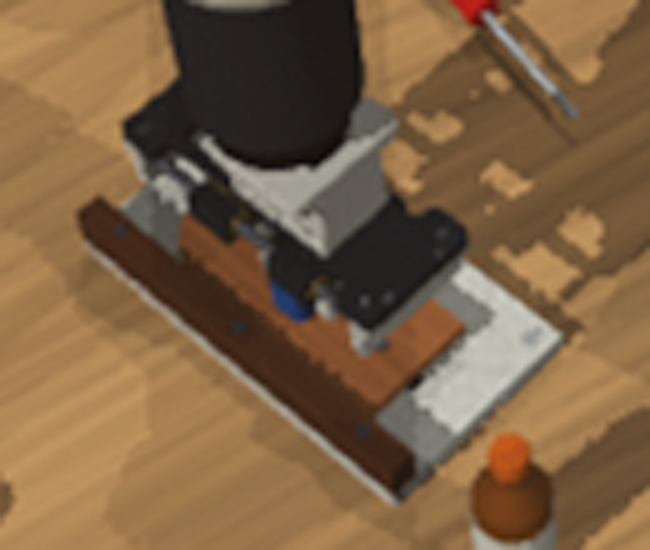

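No vertical force now, but 2 N along +x: the hole's edge is on the pin's chamfer and wants to move further +x. Nudging again, then down a little.

Emit:
drive_tool:
  deltas:
    - [0.03,0,0,0]
    - [0.03,0,0,0]
    - [0.03,0,0,0]
    - [0.03,0,0,0]
    - [0,0,0.03,0]
    - [0,0,0.03,0]
    - [0,0,0,0]
    - [0,0,0,0]

```text
clock: 19.05
ee_pos: [0.569, -0.2062, 0.0399]
tool_rot: [[-0.973, -0.231, -0.0], [-0.231, 0.973, -0.0], [0.0, 0.0, -1.0]]
wrist_force: [-0.7, -0.3, -2.5]
grip_width: 0.0243
```

```bash
python3 st.py
```

```text
19.05 jig xy mm [-10.01   3.5 ] z 39.94 Fjig [0.79 0.12] -2.49 M [ 0.07 -0.1   0.02] yaw 193.35 tilt [-0. -0.] w 0.0243
```

Emit:
drive_tool:
  deltas:
    - [0,0,0.05,0]
    - [0,0,0.05,0]
    - [0,0,0.05,0]
    - [0,0,0,0]
    - [0,0,0,0]
    - [0,0,0,0]
    - [0,0,0,0]
    - [0,0,0,0]

```text
clock: 19.85
ee_pos: [0.569, -0.2062, 0.0385]
tool_rot: [[-0.973, -0.231, -0.0], [-0.231, 0.973, 0.0], [0.0, 0.0, -1.0]]
wrist_force: [-0.2, 0.8, -3.0]
grip_width: 0.024
```

```bash
python3 st.py
```

```text
19.85 jig xy mm [-9.99  3.51] z 38.47 Fjig [ 0.06 -0.81] -2.96 M [ 0.01  0.07 -0.03] yaw 193.35 tilt [-0.  0.] w 0.024
```

The plate is 2.4 mm below the tip-contact height with no force, so the pin is in the hole. Lowering.

Emit:
drive_tool:
  deltas:
    - [0,0,0.1,0]
    - [0,0,0.1,0]
    - [0,0,0.1,0]
    - [0,0,0.1,0]
    - [0,0,0.1,0]
    - [0,0,0,0]
    - [0,0,0,0]
    - [0,0,0,0]

```text
clock: 20.65
ee_pos: [0.5689, -0.2062, 0.0334]
tool_rot: [[-0.973, -0.231, -0.0], [-0.231, 0.973, 0.0], [0.0, 0.0, -1.0]]
wrist_force: [0.0, -0.7, -3.2]
grip_width: 0.0235
```

```bash
python3 st.py
```

```text
20.65 jig xy mm [-9.93  3.48] z 33.4 Fjig [0.15 0.66] -3.16 M [-0.01  0.19  0.01] yaw 193.35 tilt [-0.01  0.  ] w 0.0235
```

Emit:
drive_tool:
  deltas:
    - [0,0,0.05,0]
    - [0,0,0.05,0]
    - [0,0,0.05,0]
    - [0,0,0.05,0]
    - [0,0,0.05,0]
    - [0,0,0,0]
    - [0,0,0,0]
    - [0,0,0,0]

```text
clock: 21.45
ee_pos: [0.569, -0.2062, 0.0315]
tool_rot: [[-0.973, -0.231, 0.0], [-0.231, 0.973, -0.0], [-0.0, -0.0, -1.0]]
wrist_force: [-3.8, 1.6, 5.6]
grip_width: 0.0238
```

```bash
python3 st.py
```

```text
21.45 jig xy mm [-9.98  3.51] z 31.53 Fjig [ 3.3  -2.43] 5.57 M [ 0.57  1.49 -0.04] yaw 193.36 tilt [ 0.01 -0.01] w 0.0238
```

Contact at z = 31.5, which equals board 15 mm + 16.5 mm (the TCP height over the underside at the grasp). It is 9.4 mm below the tip contact, so the plate is on the board. A quick look before releasing.

```bash
python3 st.py d4
```

```text
21.45 jig xy mm [-9.98  3.51] z 31.53 Fjig [ 3.3  -2.43] 5.57 M [ 0.57  1.49 -0.04] yaw 193.36 tilt [ 0.01 -0.01] w 0.0238
```

View pics/d4.png

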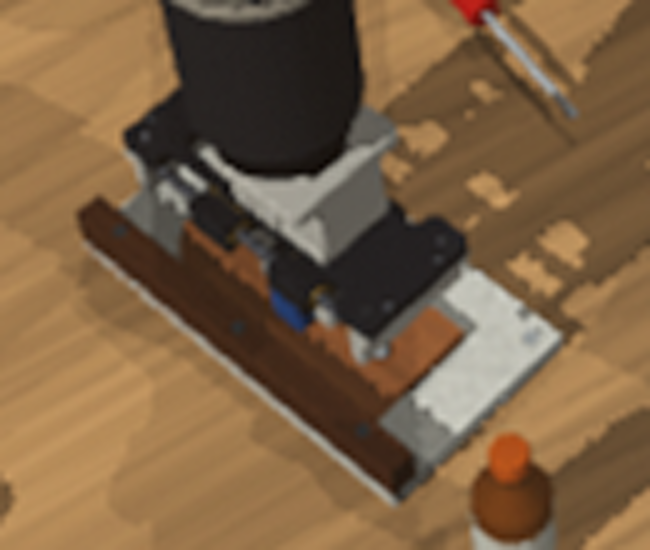

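The plate lies low along the fence and covers the slot. Releasing.

Emit:
drive_tool:
  deltas:
    - [0,0,0,0]
    - [0,0,0,0]
    - [0,0,0,0]
    - [0,0,0,0]
    - [0,0,0,0]
    - [0,0,0,0]
    - [0,0,0,0]
    - [0,0,0,0]
  jaw: 0.2

```text
clock: 22.3
ee_pos: [0.569, -0.2062, 0.031]
tool_rot: [[-0.973, -0.231, 0.0], [-0.231, 0.973, 0.0], [-0.0, -0.0, -1.0]]
wrist_force: [-0.2, -0.0, -0.5]
grip_width: 0.0527
```

```bash
python3 st.py
```

```text
22.3 jig xy mm [-10.05   3.52] z 30.97 Fjig [ 0.22 -0.05] -0.55 M [ 0.09 -0.03  0.05] yaw 193.35 tilt [0. 0.] w 0.0527
```

Emit:
drive_tool:
  deltas:
    - [0,0,-0.5,0]
    - [0,0,-1.5,0]
    - [0,0,-3,0]
    - [0,0,-3,0]
    - [0,0,-3,0]
    - [0,0,-3,0]
    - [0,0,-2,0]
    - [0,0,0,0]

```text
clock: 23.1
ee_pos: [0.5708, -0.2066, 0.1951]
tool_rot: [[-0.973, -0.231, 0.006], [-0.231, 0.973, -0.001], [-0.006, -0.003, -1.0]]
wrist_force: [0.6, 0.4, 0.1]
grip_width: 0.0524
```

Emit:
drive_tool:
  deltas:
    - [0,4,0,0]
    - [0,4,0,0]
    - [0,4,0,0]
    - [0,4,0,0]
    - [0,4,0,0]
    - [0,4,0,0]
    - [0,4,0,0]
    - [0,2,0,0]

```text
clock: 23.9
ee_pos: [0.4987, 0.0879, 0.1909]
tool_rot: [[-0.973, -0.233, -0.0], [-0.233, 0.973, 0.0], [0.0, 0.0, -1.0]]
wrist_force: [0.6, -0.2, 0.3]
grip_width: 0.0524
```

```bash
python3 st.py e1
python3 - <<'E'
from h import *
im=bot.read_camera('top')[:,:,::-1]; cv2.imwrite('pics/e_top.png',im)
a=cv2.resize(im[135:255,340:430],None,fx=4.5,fy=4.5,interpolation=2); b=cv2.resize(cv2.imread('pics/e1.png'),None,fx=.55,fy=.55)
b=cv2.copyMakeBorder(b,0,a.shape[0]-b.shape[0],0,0,0); cv2.imwrite('pics/e.png',np.hstack([a,b]))
E
```

```text
23.9 jig xy mm [  -9.28 -298.93] z 190.85 Fjig [-0.56  0.38] 0.3 M [ 0.   -0.06  0.04] yaw 193.45 tilt [-0.    0.02] w 0.0524
```

View pics/e.png

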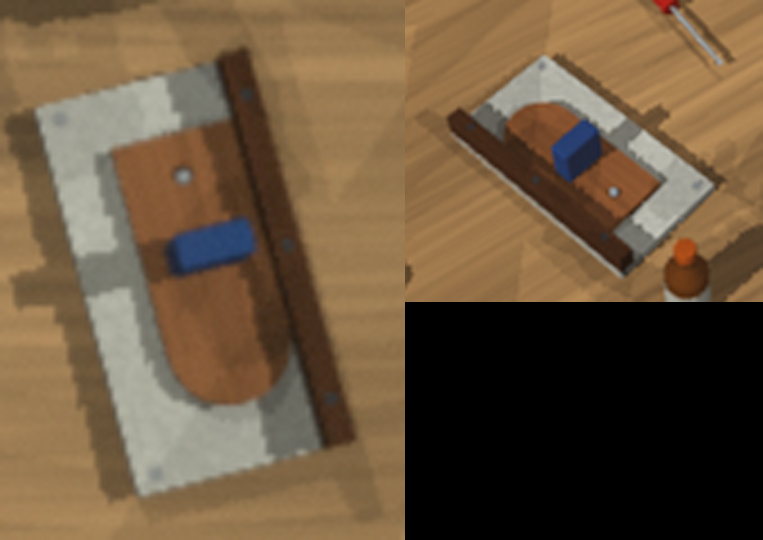

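View pics/e1_full.png

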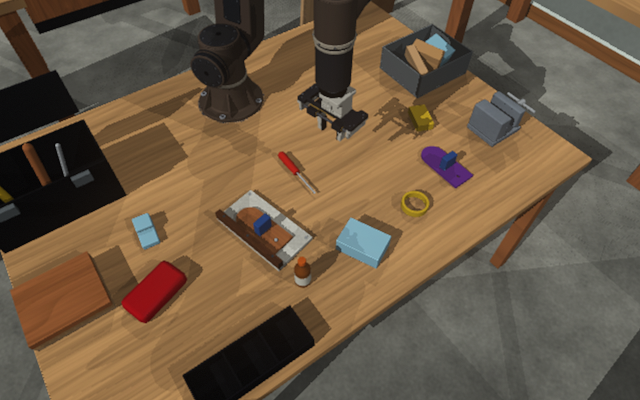

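Both views show the steel pin through the template's hole, at about (183,176) in the top crop. The straight edge runs along the fence, the rounded end points away from the slot, and nothing else has moved. Handing in.

```bash
python3 -c "
from station import bot
print(bot.finish_job(), bot.get_state()['clock'])"
```

```text
the job is handed in; nothing more can be done
the job is handed in; nothing more can be done
```

The template is fitted in the jig and released, and the job is handed in at about 24 s on the clock. I picked it up by its blue grip and felt the fence at about 6 N. I then nudged it along +x until the hole dropped over the pin, about 61 to 62 mm from the jig's centre towards the slot end. At the settled readings the contact was 8 to 9 N or less.

**Last checks:**
- **Flat on the board:** contact came 9.4 mm below the first tip contact, at the height expected for the plate lying on the board. The first touch was probably on the pin's chamfer, which would explain 9.4 mm rather than 10.
- **Views after release:** both cameras show the pin in the hole, the straight edge along the fence and the rounded end away from the slot. The other things look unmoved, with the arm well clear.

**What disagreed:**
- The two cameras differed by about 4 to 5 mm on where the template sat across the fingers, so I settled it by touching the fence. That agreed with the top camera.
- The first nudge along the pin briefly overshot its 1.5 mm command (3.6 mm read, about 1.8 mm once settled). The force was read only at the end of each move, so the peak during that slip was not seen.

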